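# Reset the burner interlock with the two-key station

## Task

Reset the burner interlock: with an open gripper, put one fingertip on each of the two green keys of the grey reset station and press both fully down together, keeping them down until the dial's white pointer has turned from the red mark to the green mark (about 5 seconds), then let both keys come up again and draw clear. Leave the red stop button alone, and do not move, pick up or use any of the loose things around the station.

Things in the scene. Friction and masses are not known exactly. Their poses are not given: they have to be found in the camera images.
- station: grey control box fixed to the marver, 120 mm (its x) by 150 mm (its y), top face 45 mm above the marver; origin at the centre of its underside, x away from the robot at yaw 0, z up. Two green keys side by side in the row nearer the robot; behind them the dial (on its +y side) and the red stop button (on its -y side)
- key_left_cap: left (+y) green key cap, flat disc of 30 mm diameter; origin at the centre of its top face, which at rest is 59 mm above the marver (14 mm above the box top, 11 mm above its steel collar). At 25 mm towards -x and 33 mm towards +y of the station's centre, so that the two caps are 66 mm apart centre to centre along the station's y, with 36 mm between their edges
- key_right_cap: right (-y) green key cap, like the left one, at 33 mm towards -y of the station's centre
- key_left (a joint): travel of the left key, m: 0 up, 0.008 fully down against its stop. A spring raises it: 2 N starts it, about 8 N holds it fully down
- key_right (a joint): travel of the right key, same as the left
- dial (a joint): angle of the dial's white pointer, rad: 0 at the red mark (pointing to the station's +y), growing clockwise seen from above to 1.57 at the green mark (pointing to the station's +x). It turns slowly by itself while both keys are held fully down, 4 to 5 s for the whole way; one key alone turns it more slowly and never past half-way; it stays where it is when the keys are released. It lies under a window and cannot be turned by hand
- dial_centre (a point): centre of the dial, 52 mm diameter, its rim 7 mm above the box top; the point lies 48 mm above the marver
- stop (a joint): travel of the red stop button, m: 0 up, 0.005 fully down; leave it at 0
- stop_top (a point): centre of the top of the red mushroom stop button (32 mm diameter, on a yellow disc) at rest, 61 mm above the marver
- colour_bar_1: loose blue glass rod standing on end, 28 mm diameter, 85 mm tall; origin at the centre of its underside; leave alone
- colour_bar_2: loose red glass rod standing on end, 27 mm diameter, 70 mm tall; origin at the centre of its underside; leave alone
- colour_bar_3: loose green glass rod standing on end, 26 mm diameter, 60 mm tall; origin at the centre of its underside; leave alone
- beeswax: loose yellow block of beeswax, 50x75x32 mm; origin at the centre of its underside; leave alone
- matchbox: loose red matchbox lying flat, 36x62x15 mm; origin at the centre of its underside; leave alone

How it is judged:
On the way, in this order (a step that is already met when the one before it is completed fails the run):
1. both green keys are down together (at least 6.5 of 8 mm), a fingertip on each (value of joint each of key_left, key_right above 0.0065 m and contact force between the fingers and key_left_cap above 0.5 N and contact force between the fingers and key_right_cap above 0.5 N), for 0.2 s.
2. with both keys still held down by the fingertips, the pointer has reached the green mark (value of joint each of key_left, key_right above 0.006 m and contact force between the fingers and key_left_cap above 0.5 N and contact force between the fingers and key_right_cap above 0.5 N and value of joint dial above 1.4 rad), for 0.1 s.
At the end, for the whole second after the job is handed in: both green keys are up again (within 1 mm), the pointer stands at the green mark (beyond 1.4 rad) and the red stop button is up (value of joint each of key_left, key_right, stop below 0.001 m and value of joint dial above 1.4 rad); the robot touches nothing.
It fails at once if one green key is pressed down (over 6 mm) while the other is still up (under 1.5 mm) ((value of joint key_left above 0.006 m and value of joint key_right below 0.0015 m) or (value of joint key_right above 0.006 m and value of joint key_left below 0.0015 m)).
It fails at once if the red stop button is pressed by more than 2 mm (value of joint stop above 0.002 m).
It fails at once if a loose thing beside the station is moved by more than 15 mm or lifted (distance of any of colour_bar_1, colour_bar_2, colour_bar_3, beeswax, matchbox from where it was at the start of the episode above 0.015 m).
It also fails if it takes over 35 s, if anything falls off the work surface, if the arm or the gripper's body presses on something with over 40 N, if the wrist force passes 120 N, or if a joint passes its speed limit or range.

## Robot

A 7-joint arm with a two-finger parallel gripper is mounted at the origin on a cart in front of the work surface, level with it; the furniture and walls round the work are solid. World frame = base frame: x ahead of the robot, y to its left, z up, the work surface at z = 0. Lengths are in m, angles in rad, forces in N, time in s.
With the tool pointing down it reaches from about 0.425 to 0.925 m from the base axis. Payload 6.8 kg.
Tool frame: the origin (TCP) lies between the finger pads; the fingertips stand 14 mm ahead of it and the grasp point (between the pads) lies 5 mm behind it; z points along the fingers, y is the line along which they close (so a half turn about z gives the same grasp; the last joint's range is limited). The gripper opens to 85 mm and grips with 20 to 120 N. Pads are 22 mm wide; open, the fingers measure 114 mm over their backs; the gripper's body (76 mm by 85 mm) begins 54 mm behind the grasp point. The pads swing forward as they close: fully open they stand 13 mm farther back than shut.
Start: joints at [-1.244, 0.477, 0.022, 1.555, -0.011, 1.109, -0.083], TCP at [0.284, 0.612, 0.245] pointing down, gripper open.
Joint ranges: [-2.96, 2.96], [-0.34, 2.1], [-1.41, 1.46], [0.24, 2.44], [-1.37, 4.51], [0.17, 1.92], [-2.96, 2.96]. Speed limits (rad/s): [2.39, 2.39, 3.14, 3.14, 3.14, 3.14, 3.14].

## Interface

Orientations are given as a rotation vector (axis times angle).
In Python, from bench import r, imaging gives the robot as it stands.
- The arm moves only by the tool apply_moves, never from a script. Its argument "moves" is a list of rows, each a list of 2 entries, a list of its own where there are three numbers: the shift along the tool's x, y, z in cm, then the turn about the tool's z in rad. In form: [[[tx, ty, tz], roll], ...]. A call has 1 to 10 rows; each row is the pose to reach, as a shift and turn from the pose commanded when the call began, along the tool's axes at that moment; what a row does not reach only later rows make up. A row lasts 1/12 s, in which the tool goes at most 41.7 mm and 7.16 degrees, less where a joint would pass 70% of its speed; a pose out of reach is approached as far as the arm can. A call with a gripper value outside its range is refused whole. "claw" is the opening, from 0 (shut) to 1 (fully open), set as the call begins (left out, the last holds). The fingers move at their own pace and stop on an object; "grip_force" is the grip in N (left out, the last holds). Time passes only in rows, so rows that repeat a pose let the fingers close. It gives the time, the measured TCP pose, the force and the opening at its end, in the units of the state.
- r.get_obs(): the state, without advancing time (a new reading comes with each control period).
- imaging.grab_frame(name): name is "side" or "top" or "wrist"; returns a dict with "frame" (480x640x3 uint8, blue, green, red), "intrinsics" (3x3 intrinsics, pixels), "T" (4x4, takes a point from camera to world coordinates). Camera axes: x right, y up, looking along -z (the intrinsics and any distortion apply to the point x, -y, -z); pixel columns grow to the right and rows downward; lengths in m; the calibration is good to about 2 mm. A picture is of the moment at which its call begins. There is no depth.
- r.hand_in(): hands the job in, once; it reports no verdict.
The state is a dict: "clock": time; "joints": joint angles; "qvel": joint speeds; "tau": joint torques, N m; "tcp_pos": TCP position; "orientation": TCP orientation; "contact_force": force on the tool from outside, world axes, zero at the start; "moment": the same for the moment, N m; "grip_width": finger opening in m.
Only numpy, scipy, OpenCV 4.12 (cv2) and the standard library are available. Lean on these libraries where they do the work, as an engineer would, in place of code of your own. Each camera call takes 0.05 s, during which the arm holds its last target. There are 200 camera calls.

## Working session

There is one attempt and no reset: what is moved stays moved. The work goes in short steps, Python scripts to look and compute and a tool call to move; the robot and the scene stay as the last step left them, time stands still between calls to the robot, and variables do not carry over. Pictures are saved under pics/ and viewed, on a budget of 10 in all, crops included, one or two more only if the job needs it, and the job is handed in when it is done.

Besides the shell and the picture viewer there is one more tool, called as name(argument=value, ...), one argument or row to a line, values as JSON. apply_moves: Moves the arm, as the interface text tells. Its arguments: {"type":"object","properties":{"moves":{"type":"array","items":{"type":"array"}},"claw":{"type":"number"},"grip_force":{"type":"number"}},"required":["moves"]}

```bash
mkdir -p pics
python3 - <<'E'
from bench import r, imaging
import cv2,numpy as np,pickle
o=r.get_obs();print(o)
for n in("top","side"):
    d=imaging.grab_frame(n);pickle.dump(d,open(n+".pkl","wb"));cv2.imwrite(f"pics/{n}1.png",d["frame"]);print(n,d["intrinsics"],d["T"],d.keys())
E
```

```text
{'clock': 0.0, 'joints': array([-1.24409159,  0.47781132,  0.02232677,  1.55644629, -0.01150747,
        1.10929694, -0.08311826]), 'qvel': array([-0.0003294 ,  0.00047966,  0.00010213, -0.00036803, -0.00159897,
       -0.00147864, -0.00040215]), 'tau': array([ 6.31270268e-04, -5.96454191e+01,  1.60826214e+00, -2.81195873e+01,
        1.25298905e-02,  9.58147575e-03, -1.00258524e-05]), 'tcp_pos': array([0.28409709, 0.61167943, 0.2443201 ]), 'orientation': array([-6.77545253e-01, -3.06737850e+00,  2.84841791e-03]), 'contact_force': array([-0.44658658,  0.50656827,  0.16655641]), 'moment': array([0.0137334 , 0.00446417, 0.00417292]), 'grip_width': 0.08524139770375888}
top [[524.10620885   0.         318.92502447]
 [  0.         524.10620885 231.99298001]
 [  0.           0.           1.        ]] [[ 0.00935496  0.98029074 -0.19733866  0.25566663]
 [-0.99993595  0.0079137  -0.00809084  0.10062178]
 [-0.0063697   0.19740171  0.98030199  1.23733061]
 [ 0.          0.          0.          1.        ]] dict_keys(['frame', 'intrinsics', 'T'])
side [[458.9808695    0.         313.5901534 ]
 [  0.         458.9808695  236.31541972]
 [  0.           0.           1.        ]] [[ 0.98339896  0.09186812 -0.15648237  0.35248808]
 [-0.18011803  0.59875625 -0.78041556 -0.6836222 ]
 [ 0.02199949  0.79564515  0.60536338  0.69827047]
 [ 0.          0.          0.          1.        ]] dict_keys(['frame', 'intrinsics', 'T'])
```

View pics/top1.png

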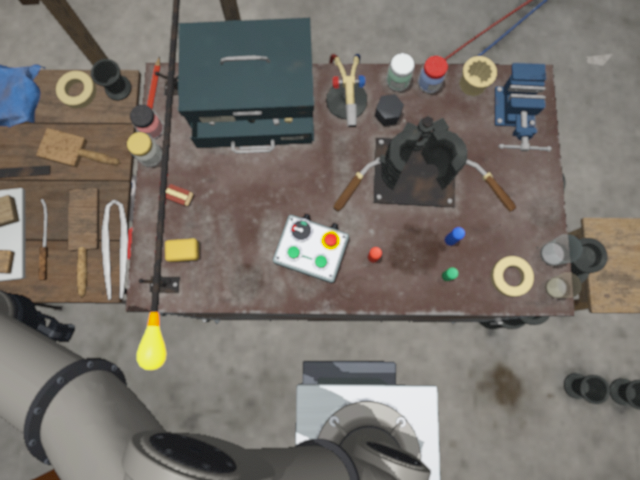

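Run:
```python
import cv2
im=cv2.imread("pics/top1.png")[205:290,265:390]
cv2.imwrite("pics/crop1.png",cv2.resize(im,None,fx=6,fy=6,interpolation=cv2.INTER_CUBIC))
```

```text
(no output)
```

View pics/crop1.png

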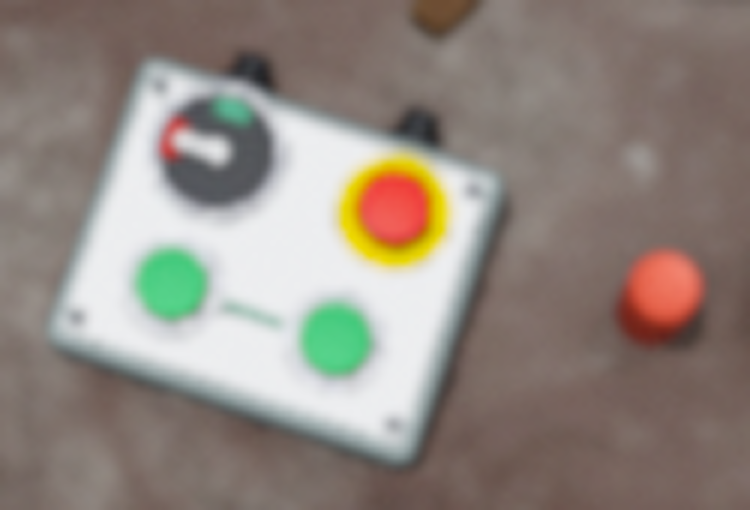

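View pics/side1.png

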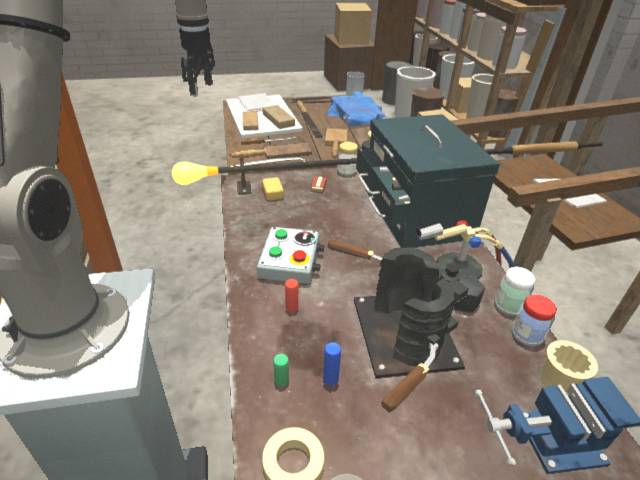

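```bash
cat > h.py <<'E'
import numpy as np,pickle
def ray(d,u,v):
    K=d["intrinsics"];T=d["T"];c=np.linalg.inv(K)@[u,v,1]
    return T[:3,3],T[:3,:3]@(c*[1,-1,-1])
def onz(d,u,v,z):
    o,k=ray(d,u,v);return o+k*(z-o[2])/k[2]
def tri(a,b):
    A=np.c_[a[1],-b[1]];s=np.linalg.lstsq(A,b[0]-a[0],rcond=None)[0]
    p,q=a[0]+s[0]*a[1],b[0]+s[1]*b[1];return (p+q)/2,np.linalg.norm(p-q)
E
python3 - <<'E'
from h import *
t=pickle.load(open("top.pkl","rb"));s=pickle.load(open("side.pkl","rb"))
f=lambda u,v,z:onz(t,265+(u+.5)/6-.5,205+(v+.5)/6-.5,z)
L,R,S,D,B=f(172,284,.059),f(336,340,.059),f(395,206,.061),f(218,150,.05),f(667,285,.07)
print("L",L,"R",R,"S",S,"D",D,"B",B)
print(np.linalg.norm(L-R),"yaw",np.degrees(np.arctan2(-(L-R)[0],(L-R)[1])),np.degrees(np.arctan2(-(D-S)[0],(D-S)[1])))
for n,u,v in(("L",281,234),("R",276,252)):print(n,onz(s,u,v,.059))
print("gather",tri(ray(t,152,350),ray(s,188,172)))
print("rodneck",tri(ray(t,154,315),ray(s,215,170)))
print("rod far: top at x.. ",[onz(t,u,v,z) for u,v,z in((165,150,.15),(176,10,.15))])
E
```

```text
L [0.44612778 0.16836883 0.059     ] R [0.42521857 0.105953   0.059     ] S [0.476554   0.08394282 0.061     ] D [0.50003129 0.15213852 0.05      ] B [ 0.44551719 -0.01820402  0.07      ]
0.06582500096537876 yaw -18.520771440919102 -18.99671462048734
L [0.44486094 0.16061991 0.059     ]
R [0.42585573 0.09708755 0.059     ]
gather (array([0.22585303, 0.4728102 , 0.06548139]), np.float64(0.0007896521733315252))
rodneck (array([0.30028571, 0.47367034, 0.06562703]), np.float64(0.0016143413673581643))
rod far: top at x..  [array([0.65494733, 0.44832074, 0.15      ]), array([0.99679679, 0.44582534, 0.15      ])]
```

```bash
cat >> h.py <<'E'
from scipy.spatial.transform import Rotation as Ro
def go(o,L,R,z):
    M=Ro.from_rotvec(o["orientation"]).as_matrix();t=np.array([*((L+R)/2)[:2],z])
    k=(L-R)[:2];k=k/np.linalg.norm(k);v=M.T@[*k,0]
    print("shift cm",100*M.T@(t-o["tcp_pos"]),"roll",np.arctan2(-v[0],v[1]),"axes",M.round(3).tolist())
E
python3 - <<'E'
from h import *
from bench import r
go(r.get_obs(),np.array([.4461,.1684]),np.array([.4252,.106]),.2)
E
```

```text
shift cm [-33.73050438 -36.64852434   4.50783533] roll -0.11161852515762971 axes [[-0.907, 0.421, -0.001], [0.421, 0.907, -0.002], [-0.0, -0.002, -1.0]]
```

apply_moves(
  moves=[
    [[-2.7, -2.9, 0], -0.01],
    [[-5.4, -5.8, 0], -0.02],
    [[-8.1, -8.7, 0], -0.03],
    [[-10.8, -11.6, 0], -0.04],
    [[-13.5, -14.5, 0], -0.05],
    [[-16.2, -17.5, 0], -0.06],
    [[-18.9, -20.4, 0], -0.07],
    [[-21.6, -23.4, 0], -0.08],
    [[-24.3, -26.4, 0], -0.09],
    [[-27, -29.3, 0], -0.11],
  ],
  claw=0.6,
)

```text
clock: 0.93
tcp_pos: [0.4057, 0.2305, 0.2451]
orientation: [-0.507, -3.1, 0.0]
contact_force: [0.6, 0.3, -0.6]
grip_width: 0.051
```

Run:
```python
from h import *
from bench import r
o=r.get_obs();print(o["clock"],o["tcp_pos"],o["joints"].round(2),o["grip_width"],o["contact_force"])
go(o,np.array([.4461,.1684]),np.array([.4252,.106]),.18)
```

```text
0.9333 [0.4056956  0.23047318 0.24514553] [-0.79  0.13  0.15  2.04 -0.02  0.97  0.62] 0.0509873319295544 [ 0.56424258  0.28473501 -0.56109254]
shift cm [-5.81436273 -7.88426502  6.5147895 ] roll -0.0012327887426650357 axes [[-0.948, 0.319, -0.0], [0.319, 0.948, -0.0], [0.0, -0.0, -1.0]]
```

apply_moves(
  moves=[
    [[-2, -2.7, 1.5], 0],
    [[-4, -5.4, 3.5], 0],
    [[-5.8, -8, 6.0], 0],
    [[-5.8, -8, 6.5], 0],
    [[-5.8, -8, 6.5], 0],
  ],
)

```text
clock: 1.35
tcp_pos: [0.434, 0.136, 0.1785]
orientation: [-0.514, -3.096, 0.005]
contact_force: [-0.3, 0.4, 0.1]
grip_width: 0.0512
```

Run:
```python
from h import *
from bench import r,imaging
import cv2
d=imaging.grab_frame("wrist");pickle.dump(d,open("w.pkl","wb"));cv2.imwrite("pics/w1.png",d["frame"])
o=r.get_obs();print(o["clock"],o["tcp_pos"],o["joints"].round(2),o["contact_force"])
go(o,np.array([.4461,.1684]),np.array([.4252,.106]),.1);print(d["T"])
```

```text
1.4 [0.4346201  0.13789288 0.17961163] [-0.64  0.2   0.22  2.14 -0.06  0.81  0.86] [-0.54414282  1.18792134 -0.81158973]
shift cm [-0.13243076 -0.02059581  7.96100233] roll -0.0030860757926912392 axes [[-0.947, 0.321, -0.002], [0.321, 0.947, -0.001], [0.002, -0.002, -1.0]]
[[ 0.32238991 -0.91062196 -0.2585196   0.36741778]
 [ 0.94660375  0.30942187  0.09055075  0.15979998]
 [-0.00246588 -0.27390827  0.96175266  0.3067687 ]
 [ 0.          0.          0.          1.        ]]
```

View pics/w1.png

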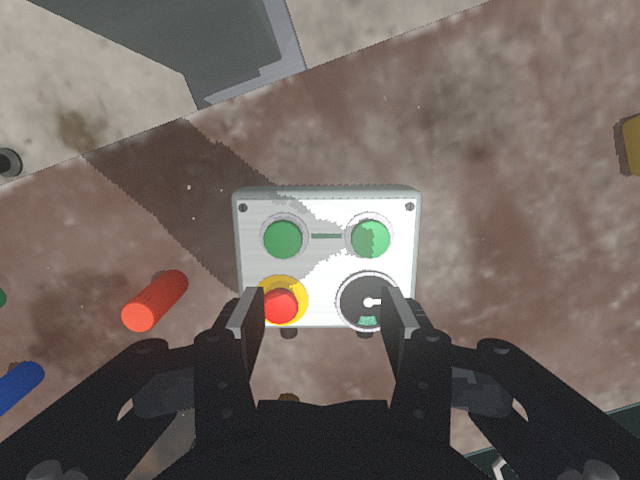

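Run:
```python
from h import *
d=pickle.load(open("w.pkl","rb"))
L,R=onz(d,371,238,.059),onz(d,283,239,.059)
print(L,R,np.linalg.norm(L-R),"S",onz(d,281,304,.061),"D",onz(d,369,302,.05))
o=dict(orientation=np.array([-.514,-3.096,.005]),tcp_pos=np.array([.4346,.1379,.1796]))
go(o,L,R,.1)
M=Ro.from_rotvec(o["orientation"]).as_matrix()
for u in (236,264,381,412):
  for v in (288,):
   for z in (.166,.175): print(u,z,(100*M.T@(onz(d,u,v,z)-o["tcp_pos"])).round(2))
```

```text
[0.44421417 0.1712818  0.059     ] [0.42393133 0.10919643 0.059     ] 0.06531452874463313 S [0.47220353 0.08964672 0.061     ] D [0.49816513 0.15475842 0.05      ]
shift cm [0.10441853 0.23353231 7.95950086] roll -0.013282838784593102 axes [[-0.946, 0.323, -0.004], [0.323, 0.946, -0.003], [0.003, -0.004, -1.0]]
236 0.166 [ 0.85 -3.91  1.38]
236 0.175 [ 1.25 -3.67  0.48]
264 0.166 [ 0.85 -2.68  1.37]
264 0.175 [ 1.25 -2.52  0.47]
381 0.166 [0.86 2.46 1.35]
381 0.175 [1.26 2.3  0.45]
412 0.166 [0.87 3.82 1.35]
412 0.175 [1.27 3.57 0.45]
```

apply_moves(
  moves=[
    [[0, 0.1, 2], -0.008],
    [[0, 0.1, 4.5], -0.008],
    [[0, 0.1, 7], -0.008],
    [[0, 0.1, 9], -0.008],
    [[0, 0.1, 9.5], -0.008],
    [[0, 0.1, 9.5], -0.008],
  ],
)

```text
clock: 1.9
tcp_pos: [0.4349, 0.1405, 0.0848]
orientation: [-0.492, -3.101, 0.001]
contact_force: [-0.4, 0.3, 1.5]
grip_width: 0.0512
```

Run:
```python
from h import *
from bench import r,imaging
import cv2
d=imaging.grab_frame("wrist");pickle.dump(d,open("w.pkl","wb"));cv2.imwrite("pics/w2.png",d["frame"])
o=r.get_obs();print(o["clock"],o["tcp_pos"],o["joints"].round(2),o["contact_force"])
```

```text
1.95 [0.43569268 0.14049052 0.08577825] [-0.61  0.37  0.19  2.2  -0.12  0.58  0.93] [ 0.45211127  0.74067546 -0.35755268]
```

View pics/w2.png

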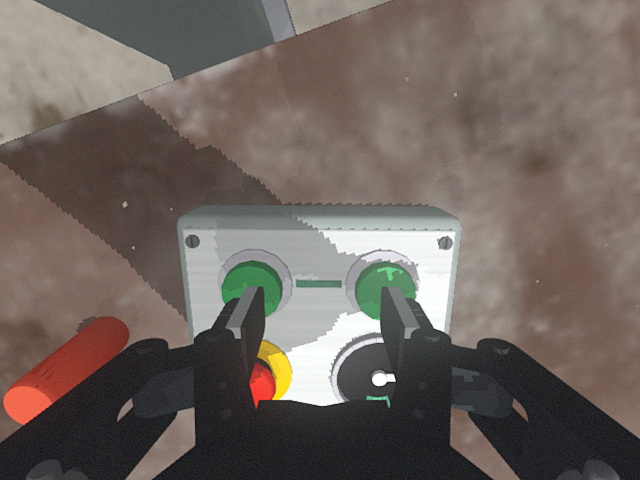

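apply_moves(
  moves=[
    [[0, -0.1, 0.5], 0],
    [[0, -0.1, 1.0], 0],
    [[0, -0.1, 1.4], 0],
    [[0, -0.1, 1.4], 0],
  ],
)

```text
clock: 2.28
tcp_pos: [0.4351, 0.1385, 0.0711]
orientation: [-0.496, -3.102, -0.0]
contact_force: [-0.3, 0.2, 0.6]
grip_width: 0.0512
```

apply_moves(
  moves=[
    [[0, 0, 0.3], 0],
    [[0, 0, 0.5], 0],
    [[0, 0, 0.7], 0],
    [[0, 0, 0.7], 0],
    [[0, 0, 0.7], 0],
  ],
)

```text
clock: 2.7
tcp_pos: [0.4355, 0.1385, 0.0649]
orientation: [0.496, 3.102, 0.001]
contact_force: [-2.6, 0.2, 10.7]
grip_width: 0.0514
```

apply_moves(
  moves=[
    [[0, 0, 0.2], 0],
    [[0, 0, 0.4], 0],
    [[0, 0, 0.6], 0],
    [[0, 0, 0.6], 0],
    [[0, 0, 0.6], 0],
  ],
)

```text
clock: 3.12
tcp_pos: [0.4356, 0.1386, 0.0614]
orientation: [-0.497, -3.102, -0.002]
contact_force: [-13.3, -4.3, 49.5]
grip_width: 0.051
```

apply_moves(
  moves=[
    [[0, 0, -0.1], 0],
    [[0, 0, -0.1], 0],
    [[0, 0, -0.1], 0],
    [[0, 0, -0.1], 0],
    [[0, 0, -0.1], 0],
    [[0, 0, -0.1], 0],
    [[0, 0, -0.1], 0],
    [[0, 0, -0.1], 0],
    [[0, 0, -0.1], 0],
    [[0, 0, -0.1], 0],
  ],
)

```text
clock: 3.95
tcp_pos: [0.4355, 0.1385, 0.0616]
orientation: [0.496, 3.102, 0.002]
contact_force: [-8.6, -2.9, 35.9]
grip_width: 0.0512
```

Run:
```python
from h import *
from bench import r,imaging
import cv2
d=imaging.grab_frame("wrist")["frame"];t=imaging.grab_frame("side")["frame"]
t=cv2.resize(t[215:295,240:340],None,fx=4.8,fy=6,interpolation=cv2.INTER_CUBIC)
cv2.imwrite("pics/w3.png",cv2.resize(np.hstack([d[:,160:480],t]),(800,480)))
o=r.get_obs();print(o["clock"],o["tcp_pos"],o["contact_force"],o["moment"])
```

```text
4.05 [0.43554462 0.13852979 0.06152943] [-9.29895011 -2.9700066  36.02755137] [-0.73832581  1.96946309  0.05721614]
```

View pics/w3.png

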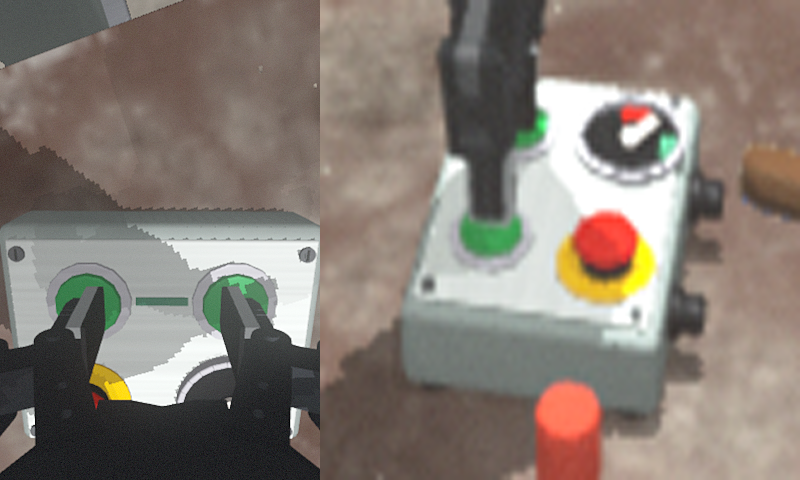

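The left half shows a fingertip on each pressed cap, at about (85,300) and (238,300). In the side crop the pointer at (645,130) has left the red mark and is turning towards green. I'll keep holding.

apply_moves(
  moves=[
    [[0, 0, 0], 0],
    [[0, 0, 0], 0],
    [[0, 0, 0], 0],
    [[0, 0, 0], 0],
    [[0, 0, 0], 0],
    [[0, 0, 0], 0],
    [[0, 0, 0], 0],
    [[0, 0, 0], 0],
    [[0, 0, 0], 0],
    [[0, 0, 0], 0],
  ],
)

```text
clock: 4.88
tcp_pos: [0.4355, 0.1385, 0.0615]
orientation: [0.496, 3.102, 0.002]
contact_force: [-8.6, -3.2, 35.5]
grip_width: 0.0512
```

apply_moves(
  moves=[
    [[0, 0, 0], 0],
    [[0, 0, 0], 0],
    [[0, 0, 0], 0],
    [[0, 0, 0], 0],
    [[0, 0, 0], 0],
    [[0, 0, 0], 0],
    [[0, 0, 0], 0],
    [[0, 0, 0], 0],
    [[0, 0, 0], 0],
    [[0, 0, 0], 0],
  ],
)

```text
clock: 5.72
tcp_pos: [0.4356, 0.1386, 0.0615]
orientation: [0.496, 3.102, 0.002]
contact_force: [-8.9, -3.4, 35.8]
grip_width: 0.0512
```

apply_moves(
  moves=[
    [[0, 0, 0], 0],
    [[0, 0, 0], 0],
    [[0, 0, 0], 0],
    [[0, 0, 0], 0],
    [[0, 0, 0], 0],
    [[0, 0, 0], 0],
    [[0, 0, 0], 0],
    [[0, 0, 0], 0],
    [[0, 0, 0], 0],
    [[0, 0, 0], 0],
  ],
)

```text
clock: 6.55
tcp_pos: [0.4355, 0.1385, 0.0615]
orientation: [0.496, 3.102, 0.002]
contact_force: [-10.3, -1.8, 35.5]
grip_width: 0.0511
```

apply_moves(
  moves=[
    [[0, 0, 0], 0],
    [[0, 0, 0], 0],
    [[0, 0, 0], 0],
    [[0, 0, 0], 0],
    [[0, 0, 0], 0],
    [[0, 0, 0], 0],
    [[0, 0, 0], 0],
    [[0, 0, 0], 0],
    [[0, 0, 0], 0],
    [[0, 0, 0], 0],
  ],
)

```text
clock: 7.38
tcp_pos: [0.4355, 0.1385, 0.0615]
orientation: [0.496, 3.102, 0.002]
contact_force: [-9.4, -3.4, 36.4]
grip_width: 0.0509
```

apply_moves(
  moves=[
    [[0, 0, 0], 0],
    [[0, 0, 0], 0],
    [[0, 0, 0], 0],
    [[0, 0, 0], 0],
    [[0, 0, 0], 0],
    [[0, 0, 0], 0],
    [[0, 0, 0], 0],
    [[0, 0, 0], 0],
    [[0, 0, 0], 0],
    [[0, 0, 0], 0],
  ],
)

```text
clock: 8.22
tcp_pos: [0.4355, 0.1385, 0.0615]
orientation: [-0.496, -3.102, -0.002]
contact_force: [-8.4, -3.3, 35.9]
grip_width: 0.0514
```

Run:
```python
from bench import r,imaging
import cv2
t=imaging.grab_frame("side")["frame"]
cv2.imwrite("pics/s4.png",cv2.resize(t[215:295,240:340],None,fx=6,fy=6,interpolation=cv2.INTER_CUBIC))
o=r.get_obs();print(o["clock"],o["tcp_pos"],o["contact_force"])
```

```text
8.2667 [0.43556635 0.13856088 0.06153326] [-9.01221902 -3.04565992 36.60812558]
```

View pics/s4.png

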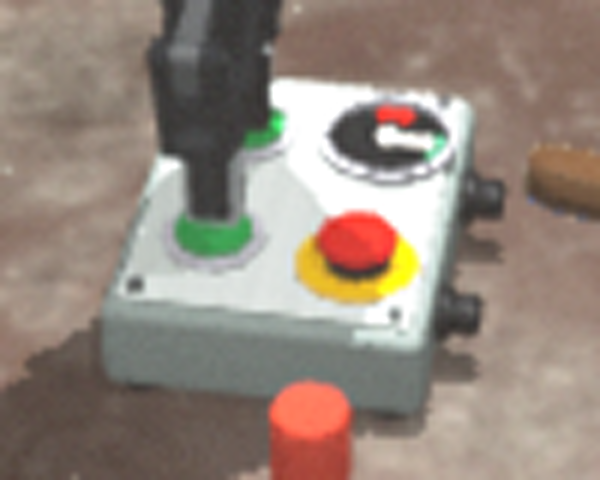

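The pointer now lies on the green mark, around (430,145). I'll hold about 1 s more for margin, then lift straight up.

apply_moves(
  moves=[
    [[0, 0, 0], 0],
    [[0, 0, 0], 0],
    [[0, 0, 0], 0],
    [[0, 0, 0], 0],
    [[0, 0, 0], 0],
    [[0, 0, 0], 0],
    [[0, 0, 0], 0],
    [[0, 0, 0], 0],
    [[0, 0, 0], 0],
    [[0, 0, 0], 0],
  ],
)

```text
clock: 9.1
tcp_pos: [0.4355, 0.1385, 0.0615]
orientation: [0.496, 3.102, 0.002]
contact_force: [-9.2, -3.4, 36.0]
grip_width: 0.0516
```

apply_moves(
  moves=[
    [[0, 0, -0.3], 0],
    [[0, 0, -0.6], 0],
    [[0, 0, -0.9], 0],
    [[0, 0, -1.4], 0],
    [[0, 0, -3], 0],
    [[0, 0, -5], 0],
    [[0, 0, -8], 0],
    [[0, 0, -10], 0],
    [[0, 0, -10], 0],
    [[0, 0, -10], 0],
  ],
)

```text
clock: 9.93
tcp_pos: [0.4359, 0.1388, 0.1603]
orientation: [0.495, 3.1, 0.003]
contact_force: [-0.7, -0.2, -0.1]
grip_width: 0.0512
```

Run:
```python
from bench import r,imaging
import cv2,numpy as np
t=imaging.grab_frame("side")["frame"];w=imaging.grab_frame("wrist")["frame"]
cv2.imwrite("pics/s5.png",cv2.resize(np.hstack([cv2.resize(t[195:315,240:340],(400,480),interpolation=cv2.INTER_CUBIC),w[:,120:520]]),(800,480)))
o=r.get_obs();print(o["clock"],o["tcp_pos"],o["contact_force"])
```

```text
10.0333 [0.43467274 0.1382289  0.15864794] [ 0.09135062 -0.11255097 -0.00999612]
```

View pics/s5.png

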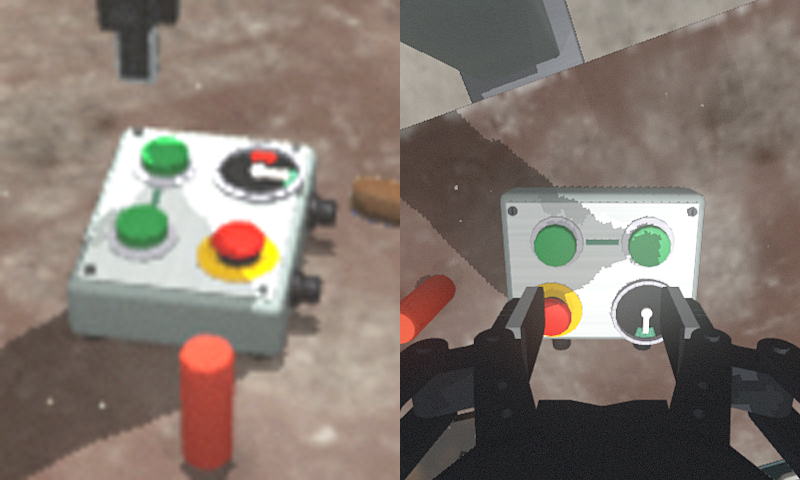

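Both keys are up, the pointer is on the green mark at (647,325), the stop button is up, and the gripper is clear.

```bash
python3 -c "
from bench import r
print(r.hand_in())"
```

```text
the job is handed in; nothing more can be done
None
```

I reset the interlock and handed the job in at about 10 s of the 35 s allowed; no verdict was reported. With the gripper open to 51 mm, I pressed both green keys down together and held them for about 6 s. I then lifted straight up by 10 cm.

- **Pressing force:** it peaked at about 51 N as the keys met their stops. I eased off to about 37 N for the hold, well under the 120 N wrist limit.
- **Final pictures:** both keys are up, the pointer is on the green mark, and the red stop button looks up. The red glass rod beside the station is still standing. I didn't compare the positions of the other loose things, but the arm went nowhere near them.
- **Final force reading:** about 0.1 N, so the robot is touching nothing.
- **One disagreement:** the top and wrist cameras placed the keys about 3 mm apart in y. I used a point between the two, well within the 30 mm caps. A rough reading from the side camera was about 8 mm off the top view, and I ignored it.

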